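Slide two panel blanks out over the end of the bench ledge

ROBOT

A 6-joint arm with a two-finger parallel gripper is mounted at the origin on a cart in front of the work surface, level with it; the furniture and walls round the work are solid. World frame = base frame: x ahead of the robot, y to its left, z up, the work surface at z = 0. Lengths are in m, angles in degrees, forces in N, time in s.
With the tool pointing down it reaches from about 0.25 to 0.8 m from the base axis. Payload 8.5 kg.
Tool frame: the origin (TCP) lies at the very end of the fingers, on their centre line; the grasp point (between the pads) lies 19 mm behind it; z points along the fingers, y is the line along which they close (so a half turn about z gives the same grasp; the last joint's range is limited). The gripper opens to 85 mm and grips with 20 to 120 N. Pads are 22 mm wide; open, the fingers measure 114 mm over their backs; the gripper's body (76 mm by 85 mm) begins 54 mm behind the grasp point. The pads swing forward as they close: fully open they stand 13 mm farther back than shut.
Start: joints at [63.942, 13.648, -0.773, 75.585, 0, 90], TCP at [0.231, 0.472, 0.231] pointing down, gripper open.
Joint ranges: [-152.45, 152.45], [-59.26, 108.67], [-65.41, 83.53], [-104.44, 129.93], [-82.83, 76.93], [-180, 180]. Speed limits (degrees/s): [127.2, 127.2, 159.86, 180, 180, 180].

INTERFACE

Orientations are given as [roll, pitch, yaw] about the fixed x, y, z axes, in that order (R = Rz(yaw) Ry(pitch) Rx(roll)).
In Python, from cell import arm, cams, workorder gives the robot as it stands.
- The arm moves only by the tool arm_command, never from a script. Its argument "rows" is a list of rows, each a list of 7 numbers: the shift along the tool's x, y, z in mm, then the turn, a rotation vector about the tool's x, y, z in degrees, then the opening, from 0 (shut) to 1 (fully open). In form: [[tx, ty, tz, wx, wy, wz, jaw], ...]. A call has 1 to 5 rows; each row shifts and turns the commanded pose from where the row before left it, along the tool's axes as they then stand; what a row does not reach is not made up. A row lasts 1/10 s, in which the tool goes at most 50 mm and 8.59 degrees, less where a joint would pass 70% of its speed; a pose out of reach is approached as far as the arm can. A call is refused whole if a number of a shift passes 50 or a number of a turn 8.59, either way. A call with a gripper value outside its range is refused whole. The fingers move at their own pace and stop on an object; the grip force is fixed at half the most. Time passes only in rows, so rows that do not move let the fingers close. It gives the time, the measured TCP pose, the force, the opening and the grip force at its end, in the units of the state.
- arm.get_state(): the state, without advancing time (a new reading comes with each control period).
- cams.read_camera(name): name is "scene" or "top" or "wrist"; returns the picture (420x560x3 uint8, red, green, blue); there is no depth.
- cams.get_calibration(name): a dict with "fx", "fy", "cx", "cy" (pixels), "D" ([k1, k2, p1, p2, k3] as OpenCV has them; the pictures are not rectified), "T" (4x4, takes a point from camera to world coordinates). Camera axes: x right, y up, looking along -z (the intrinsics and any distortion apply to the point x, -y, -z); pixel columns grow to the right and rows downward; lengths in m; the calibration is good to about 2 mm. A picture is of the moment at which its call begins: read the wrist's pose just before it. get_calibration takes no time and is no camera call; for the wrist camera it gives the pose at the moment of the call.
- workorder.finish_job(): hands the job in; it is judged then, once.
The state is a dict: "time": time; "joint_pos": joint angles; "joint_vel": joint speeds; "joint_torque": joint torques, N m; "ee_pos": TCP position; "ee_rot": TCP orientation; "contact_force": force on the tool from outside, world axes, zero at the start; "moment": the same for the moment, N m; "width": opening from 0.0 (shut) to 1.0 (fully open); "finger_force": force on a finger pad.
Only numpy, scipy, OpenCV 4.12 (cv2) and the standard library are available. Lean on these libraries where they do the work, as an engineer would, in place of code of your own. Each camera call takes 0.05 s, during which the arm holds its last target. There are 200 camera calls.

TASK

Two thin aluminium panel blanks, a long one and a short one, lie side by side in the two lanes of the low plywood ledge. With a fingertip, push each one along its lane until the dark line scribed across it stands right over the open end of the ledge, so that its drilled end overhangs ready for deburring. Only push them: do not lift or tip a panel or let it fall, and leave the other things on the bench where they are.

Things in the scene. Friction and masses are not known exactly. Their poses are not given: they have to be found in the camera images.
- ledge: Fixed plywood block, 130 (x) x 280 (y) mm, top 45 mm above the work surface; origin centre of underside. Lanes run along its y: 56 mm wide, centred at x = -31 and +31 mm, between guide strips 4 mm high, 6 mm wide, at x = -62, 0, +62. Open end: y = -140 mm; the +y end has a stop bar (y 128 to 140 mm, 12 mm above the top). The panels start wholly on it, in either order
- ledge_end (a point): Middle of the upper edge of the ledge's open end, at the height of the lane floors; axes as the ledge
- long_panel: Loose flat aluminium plate, 50 (x) x 120 (y) mm, 5 mm thick, about 80 g; origin centre of underside. Its -y end, with two dark drilled spots, faces the ledge's open end. A dark line 2 mm wide crosses it 40 mm from that end. Slides with ordinary friction, stops when no longer pushed
- long_panel_line (a point): Middle of the scribed line on the long panel's upper face (20 mm from the panel's centre towards its -y end)
- short_panel: Loose flat aluminium plate, 50 (x) x 90 (y) mm, 5 mm thick, about 60 g; origin centre of underside. Its -y end, with one dark drilled spot, faces the ledge's open end. A dark line 2 mm wide crosses it 25 mm from that end. Slides with ordinary friction, stops when no longer pushed
- short_panel_line (a point): Middle of the scribed line on the short panel's upper face (20 mm from the panel's centre towards its -y end)
- capacitor_2: Bystander, to be left alone: capacitor lying on the mat, 16 x 56 mm, 16 mm high; origin at the centre of its underside
- relay: Bystander, to be left alone: orange relay block, 12 x 28 mm, 25 mm high; origin at the centre of its underside
- board_b: Bystander, to be left alone: small blue circuit board, 35 x 49 mm, 14 mm high; origin at the centre of its underside
- tip_tin: Bystander, to be left alone: round dark tin, 51 mm across, 38 mm high; origin at the centre of its underside
- side_cutter: Bystander, to be left alone: blue-handled side cutters, 52 x 123 mm, 12 mm high; origin at the centre of its underside
- driver_flat: Bystander, to be left alone: red-handled screwdriver, 21 x 170 mm, 23 mm high; origin at the centre of its underside
Not all that is in view belongs to the job. Leave any blue look-alike of the short_panel alone.

How it is judged (in metres and radians):
At the end, for the whole second after the job is handed in: The scribed line of each panel stands within 8 mm of the plane of the ledge's open end, both panels lie flat on the lane floors (within 3 mm in height), along the lanes, and at rest (y of long_panel_line in the frame of ledge between -0.148 and -0.132 m and height (world z) of long_panel between 0.042 and 0.048 m and angle between the y axis of each of long_panel, short_panel and the y axis of ledge, either way round below 0.15 rad and angle between each of long_panel, short_panel's own z axis and vertical below 0.05 rad and linear speed of each of long_panel, short_panel below 0.01 m/s and y of short_panel_line in the frame of ledge between -0.148 and -0.132 m and height (world z) of short_panel between 0.042 and 0.048 m); the robot touches nothing.
It fails at once if the long panel is lifted off the ledge, tipped or dropped (height (world z) of long_panel above 0.053 m or height (world z) of long_panel below 0.037 m or angle between long_panel's own z axis and vertical above 0.15 rad).
It fails at once if the short panel is lifted off the ledge, tipped or dropped (height (world z) of short_panel above 0.053 m or height (world z) of short_panel below 0.037 m or angle between short_panel's own z axis and vertical above 0.15 rad).
It fails at once if a bystander on the bench is moved more than 30 mm (distance of any of capacitor_2, relay, board_b, tip_tin, side_cutter, driver_flat from where it was at the start of the episode above 0.03 m).
It also fails if it takes over 54 s, if anything falls off the work surface, if the arm or the gripper's body presses on something with over 40 N, if the wrist force passes 120 N, or if a joint passes its speed limit or range.

## Working session

There is one attempt and no reset: what is moved stays moved. The work goes in short steps, Python scripts to look and compute and a tool call to move; the robot and the scene stay as the last step left them, time stands still between calls to the robot, and variables do not carry over. Pictures are saved under pics/ and viewed, at most 10 in all, crops included, and the job is handed in when it is done.

Besides the shell and the picture viewer there is one more tool, called after "Call:" as name(argument=value, ...), one argument or row to a line, values as JSON. arm_command: Moves the arm, as the interface text tells. Its arguments: {"type":"object","properties":{"rows":{"type":"array","items":{"type":"array","items":{"type":"number"}}}},"required":["rows"]}

```bash
mkdir -p pics; python3 - <<'E'
from cell import arm,cams
import cv2
print(arm.get_state())
for n in ("scene","top"):
    im=cams.read_camera(n); cv2.imwrite(f"pics/{n}0.png",im[:,:,::-1])
    c=cams.get_calibration(n); print(n,c)
E
```

```text
{'time': 0.0, 'joint_pos': array([ 6.39417414e+01,  1.36839369e+01, -8.15789741e-01,  7.55830807e+01,
       -1.67941494e-03,  9.00000309e+01]), 'joint_vel': array([ 5.64164214e-02, -2.76972170e-03,  3.94612280e-06,  4.67905434e-02,
        4.81790938e-02,  1.30169234e-01]), 'joint_torque': array([ 1.62521741e-03, -5.38776970e+01,  3.46439195e+01,  1.84575812e-02,
        7.85673274e-05, -6.46851149e-06]), 'ee_pos': array([0.23045948, 0.47127463, 0.23065816]), 'ee_rot': array([-1.79917193e+02,  1.67945790e-03,  1.53941713e+02]), 'contact_force': array([-0.32627641, -0.38563874, -0.14851713]), 'moment': array([-0.0051933 , -0.06604356,  0.01355726]), 'finger_force': 0.0, 'width': 1.0006008625851475}
scene {'fx': 414.94728575620553, 'fy': 414.94728575620553, 'cx': 278.18795130633043, 'cy': 211.2289751813113, 'D': array([0.00475031, 0.        , 0.        , 0.        , 0.        ]), 'T': array([[ 0.77238532,  0.50295487, -0.38788829,  0.05676996],
       [-0.63504263,  0.6000669 , -0.48645716, -0.7509078 ],
       [-0.01190707,  0.62205796,  0.78288065,  0.99751864],
       [ 0.        ,  0.        ,  0.        ,  1.        ]])}
top {'fx': 422.5819901434044, 'fy': 422.5819901434044, 'cx': 283.20475637567927, 'cy': 206.86341826077287, 'D': array([-0.00698418,  0.        ,  0.        ,  0.        ,  0.        ]), 'T': array([[-0.02210996,  0.97743074, -0.21009595,  0.31347248],
       [-0.99975368, -0.0220216 ,  0.00276025, -0.17203199],
       [-0.0019287 ,  0.21010523,  0.97767688,  1.03363862],
       [ 0.        ,  0.        ,  0.        ,  1.        ]])}
```

View pics/top0.png

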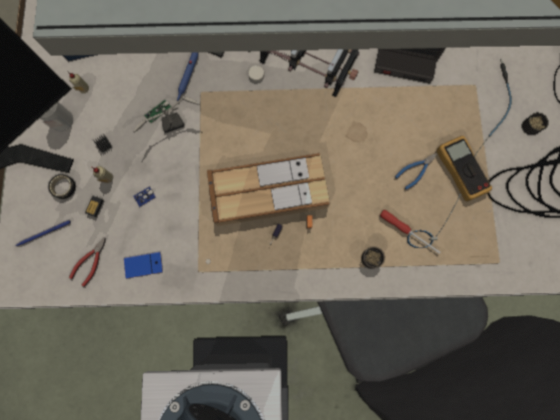

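View pics/scene0.png

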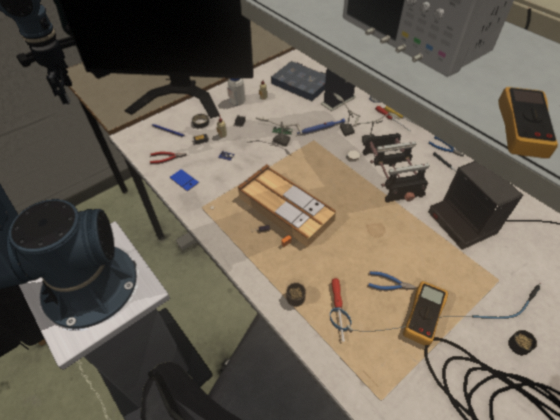

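Top view: the ledge spans about (208–330, 153–225), open end to the right. The long panel (two spots) is at (283,173) and the short panel (one spot) at (293,196). The only look-alike is the blue plate at (143,265), to be left alone. I'll check this in one close crop and measure.

```bash
cat > h.py <<'E'
import numpy as np, cv2
from cell import arm,cams
def ray(c,uv,z):
    K=np.array([[c['fx'],0,c['cx']],[0,c['fy'],c['cy']],[0,0,1]])
    p=cv2.undistortPoints(np.array(uv,float).reshape(-1,1,2),K,c['D']).reshape(-1,2)
    d=np.c_[p[:,0],-p[:,1],-np.ones(len(p))]@c['T'][:3,:3].T
    o=c['T'][:3,3]; return o+d*((z-o[2])/d[:,2])[:,None]
def proj(c,P):
    q=(np.array(P,float).reshape(-1,3)-c['T'][:3,3])@c['T'][:3,:3]
    q=q*[1,-1,-1]
    K=np.array([[c['fx'],0,c['cx']],[0,c['fy'],c['cy']],[0,0,1]])
    return cv2.projectPoints(q,np.zeros(3),np.zeros(3),K,c['D'])[0].reshape(-1,2)
def panels(im):
    h=cv2.cvtColor(im,cv2.COLOR_RGB2HSV)
    m=((h[...,1]<45)&(h[...,2]>135)).astype(np.uint8)*255
    return m
E
python3 - <<'E'
from h import *
im=cv2.imread('pics/top0.png')
cr=cv2.resize(im[140:240,195:345],None,fx=5.3,fy=5.3,interpolation=cv2.INTER_CUBIC)
cv2.imwrite('pics/crop.png',cr)
c=cams.get_calibration('top')
m=panels(im[:,:,::-1].copy()); m[:150]=0;m[215:]=0;m[:,:240]=0;m[:,325:]=0
n,l,s,_=cv2.connectedComponentsWithStats(m)
for i in range(1,n):
    if s[i,4]>100:
        p=np.argwhere(l==i)[:,::-1].astype(np.float32); r=cv2.minAreaRect(p); b=cv2.boxPoints(r); print(s[i],r); print(ray(c,b,.05).round(4))
E
```

```text
[257 158  52  27 873] ((282.3757629394531, 171.22970581054688), (19.23527717590332, 49.712364196777344), 80.83765411376953)
[[ 0.6287 -0.1117  0.05  ]
 [ 0.6462 -0.2317  0.05  ]
 [ 0.5979 -0.2375  0.05  ]
 [ 0.5808 -0.1186  0.05  ]]
[299 183  13  21 183] ((304.923095703125, 193.11537170410156), (19.807729721069336, 9.609689712524414), 78.69007110595703)
[[ 0.5795 -0.2123  0.05  ]
 [ 0.5837 -0.2352  0.05  ]
 [ 0.5355 -0.2428  0.05  ]
 [ 0.5314 -0.2201  0.05  ]]
[271 185  30  24 529] ((285.6080017089844, 196.34402465820312), (19.856285095214844, 27.01170539855957), 79.69515228271484)
[[ 0.5694 -0.1454  0.05  ]
 [ 0.58   -0.2096  0.05  ]
 [ 0.5316 -0.2166  0.05  ]
 [ 0.5213 -0.1531  0.05  ]]
```

View pics/crop.png

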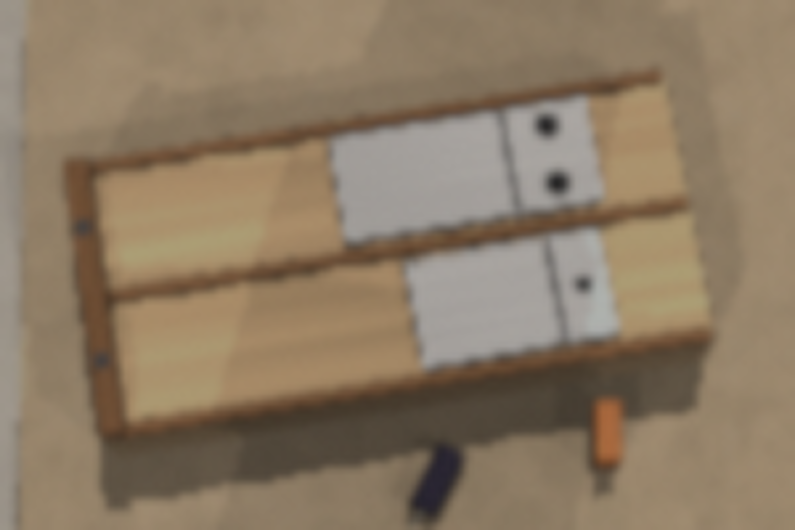

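The crop confirms the choice: the plate with two spots is the long panel, in the upper lane, and the one with one spot is the short panel, in the lower lane. Next come the line, end and lane geometry. In the same step I turn the tool so its x axis runs along the lane, and shut the fingers.

```bash
cat >> h.py <<'E'
def geom():
    c=cams.get_calibration('top')
    f=lambda L,z: ray(c,(np.array(L,float)+.5)/5.3-.5+[195,140],z)
    return f
E
python3 - <<'E'
from h import *
f=geom()
st=f([(659,72),(688,207),(710,340)],.049)
end=f([(672,138),(700,272)],.045)
ll=f([(503,108),(519,212)],.05); sl=f([(547,237),(565,343)],.05)
lr=f([(328,140),(344,247)],.05); sr=f([(404,260),(424,370)],.05)
c=cams.get_calibration('top'); 
g=f([(68,160),(115,297),(105,435)],.049)
for k in 'st end ll sl lr sr g'.split(): print(k,globals()[k][:,:2].round(4).tolist())
d=st[0]-g[0]; d2=st[2]-g[2]
for v in (d,d2): print('yaw',np.degrees(np.arctan2(v[0],-v[1])),np.linalg.norm(v))
for z in (.3,.4,.5): print('shelf',ray(c,[(280,50)],z))
E
```

```text
st [[0.6576, -0.2653], [0.5926, -0.2759], [0.5302, -0.2832]]
end [[0.6269, -0.2704], [0.5629, -0.2805]]
ll [[0.6415, -0.1927], [0.5917, -0.1988]]
sl [[0.5796, -0.2112], [0.5301, -0.2178]]
lr [[0.6279, -0.1121], [0.577, -0.1189]]
sr [[0.5703, -0.146], [0.5191, -0.1542]]
g [[0.6214, 0.0073], [0.5562, -0.015], [0.4929, -0.0112]]
yaw 7.568243747093116 0.2749983982624986
yaw 7.817319765843396 0.2745097241619434
shelf [[ 0.78112357 -0.17476677  0.3       ]]
shelf [[ 0.71737951 -0.174394    0.4       ]]
shelf [[ 0.65363544 -0.17402123  0.5       ]]
```

Call:
arm_command(
  rows=[
    [0,0,0,0,0,8,0],
    [0,0,0,0,0,8,0],
    [0,0,0,0,0,8,0],
    [0,0,0,0,0,8,0],
    [0,0,0,0,0,8,0],
  ],
)

```text
time: 0.6
ee_pos: [0.2305, 0.4714, 0.2309]
ee_rot: [-180.0, 0.0, 113.6]
contact_force: [0.2, 0.4, -0.4]
width: 0.145
finger_force: 0.0
```

Call:
arm_command(
  rows=[
    [0,0,0,0,0,8,0],
    [0,0,0,0,0,8,0],
  ],
)

```text
time: 0.8
ee_pos: [0.2305, 0.4714, 0.2309]
ee_rot: [-180.0, 0.0, 97.6]
contact_force: [1.1, 0.5, -0.4]
width: -0.001
finger_force: 0.0
```

Call:
arm_command(
  rows=[
    [-40,20,0,0,0,0,0],
    [-40,20,0,0,0,0,0],
    [-40,20,0,0,0,0,0],
    [-40,20,0,0,0,0,0],
    [-40,20,0,0,0,0,0],
  ],
)

```text
time: 1.3
ee_pos: [0.3578, 0.2857, 0.2311]
ee_rot: [-180.0, 0.0, 98.0]
contact_force: [0.5, 1.2, 0.1]
width: -0.002
finger_force: 0.0
```

Call:
arm_command(
  rows=[
    [-40,18,15,0,0,0,0],
    [-40,18,15,0,0,0,0],
    [-40,18,15,0,0,0,0],
    [-40,18,15,0,0,0,0],
    [-40,18,15,0,0,0,0],
  ],
)

```text
time: 1.8
ee_pos: [0.4745, 0.0999, 0.1556]
ee_rot: [-180.0, -0.0, 97.9]
contact_force: [0.8, 0.0, 0.4]
width: -0.001
finger_force: 0.0
```

Call:
arm_command(
  rows=[
    [-40,20,6,0,0,0,0],
    [-40,20,6,0,0,0,0],
    [-40,20,6,0,0,0,0],
    [-40,20,6,0,0,0,0],
    [-36,22,6,0,0,0,0],
  ],
)

```text
time: 2.3
ee_pos: [0.6026, -0.0804, 0.1257]
ee_rot: [-180.0, -0.0, 97.9]
contact_force: [0.6, 0.8, -0.4]
width: 0.002
finger_force: 0.0
```

Call:
arm_command(
  rows=[
    [0,0,0,0,0,0,0],
    [0,0,0,0,0,0,0],
  ],
)

```text
time: 2.5
ee_pos: [0.6018, -0.0791, 0.1252]
ee_rot: [-179.9, -0.0, 97.8]
contact_force: [-0.8, 0.4, -0.9]
width: -0.002
finger_force: 0.0
```

```bash
cat >> h.py <<'E'
th=np.radians(7.7); d=np.array([np.sin(th),-np.cos(th)]); e=np.array([np.cos(th),np.sin(th)])
E
python3 - <<'E'
from h import *
s=arm.get_state(); p=s['ee_pos']; print(p, 'n',p[:2]@e,'s',p[:2]@d, s['ee_rot'])
im=cams.read_camera('wrist'); cv2.imwrite('pics/w1.png',im[:,:,::-1])
E
```

```text
[ 0.60181079 -0.07908603  0.12522001] n 0.5857879459742078 s 0.15900726173326954 [-1.79887398e+02 -3.79648663e-02  9.78439051e+01]
```

View pics/w1.png

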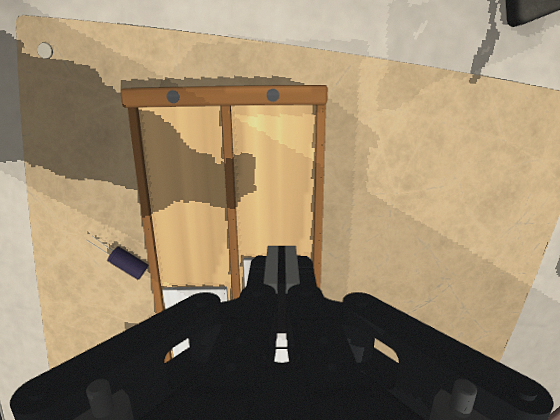

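Wrist view: the stop bar is at the top (225,95), the short panel's rear edge near (195,288), and the long panel's rear edge just visible near (250,258) beside the shut fingers. I'll check where the fingertip will land.

```bash
python3 - <<'E'
from h import *
c=cams.get_calibration('wrist'); p=arm.get_state()['ee_pos']
print(proj(c,[[p[0],p[1],p[2]],[p[0],p[1],.05]]))
for nm,uv,z in [('longrear',(246,258),.05),('shortrearL',(163,289),.05),('shortrearR',(226,288),.05),('midstrip',(236,240),.049),('rightstrip_out',(323,240),.049),('stopL',(122,106),.057),('stopR',(326,102),.057)]:
    q=ray(c,[uv],z)[0]; print(nm,q[:2].round(4),'n',(q[:2]@e).round(4),'s',(q[:2]@d).round(4))
E
```

```text
[[281.10055917 261.94178366]
 [281.29977356 211.750843  ]]
longrear [ 0.5806 -0.1176] n 0.5596 s 0.1943
shortrearL [ 0.5198 -0.1532] n 0.4946 s 0.2215
shortrearR [ 0.5681 -0.145 ] n 0.5435 s 0.2199
midstrip [ 0.5718 -0.1047] n 0.5526 s 0.1804
rightstrip_out [ 0.6345 -0.0959] n 0.616 s 0.18
stopL [ 0.4916 -0.0201] n 0.4844 s 0.0857
stopR [ 0.6187 -0.0007] n 0.613 s 0.0836
```

Call:
arm_command(
  rows=[
    [0,0,25,0,0,0,0],
    [0,0,25,0,0,0,0],
    [0,0,15,0,0,0,0],
    [0,0,8,0,0,0,0],
    [0,0,0,0,0,0,0],
  ],
)

```text
time: 3.05
ee_pos: [0.6012, -0.0773, 0.0529]
ee_rot: [-179.9, -0.0, 98.0]
contact_force: [0.1, 0.0, 1.0]
width: 0.003
finger_force: 0.0
```

Call:
arm_command(
  rows=[
    [0,0,2,0,0,0,0],
    [0,0,2,0,0,0,0],
    [0,0,0,0,0,0,0],
  ],
)

```text
time: 3.35
ee_pos: [0.6024, -0.0783, 0.0498]
ee_rot: [180.0, 0.0, 97.9]
contact_force: [-0.6, 0.6, -0.3]
width: -0.001
finger_force: 0.0
```

Call:
arm_command(
  rows=[
    [0,0,1.5,0,0,0,0],
    [0,0,0,0,0,0,0],
    [-8,0,0,0,0,0,0],
    [-6,0,0,0,0,0,0],
    [-4,0,0,0,0,0,0],
  ],
)

```text
time: 3.85
ee_pos: [0.6048, -0.0971, 0.0478]
ee_rot: [180.0, 0.0, 97.9]
contact_force: [0.1, -0.1, -0.4]
width: -0.003
finger_force: 0.0
```

Call:
arm_command(
  rows=[
    [-4,0,0,0,0,0,0],
    [-4,0,0,0,0,0,0],
    [-4,0,0,0,0,0,0],
    [-4,0,0,0,0,0,0],
    [-4,0,0,0,0,0,0],
  ],
)

```text
time: 4.35
ee_pos: [0.6074, -0.1162, 0.0478]
ee_rot: [-180.0, -0.0, 97.9]
contact_force: [-0.6, 1.0, 0.5]
width: -0.001
finger_force: 0.2
```

Call:
arm_command(
  rows=[
    [-4,0,0,0,0,0,0],
    [-4,0,0,0,0,0,0],
    [-4,0,0,0,0,0,0],
    [-4,0,0,0,0,0,0],
    [-4,0,0,0,0,0,0],
  ],
)

```text
time: 4.85
ee_pos: [0.6102, -0.1361, 0.0478]
ee_rot: [-180.0, 0.0, 97.9]
contact_force: [-0.3, 0.2, -0.4]
width: -0.001
finger_force: 0.2
```

```bash
python3 - <<'E'
from h import *
s=arm.get_state(); p=s['ee_pos']; print(p, 'n',p[:2]@e,'s',p[:2]@d)
im=cams.read_camera('top')[140:240,195:345,::-1]
a=cv2.resize(im,None,fx=5.3,fy=5.3,interpolation=cv2.INTER_CUBIC)
cv2.imwrite('pics/t2.png',a)
E
```

```text
[ 0.61018662 -0.1361202   0.04778979] n 0.5864464592820539 s 0.21664941084193307
```

View pics/t2.png

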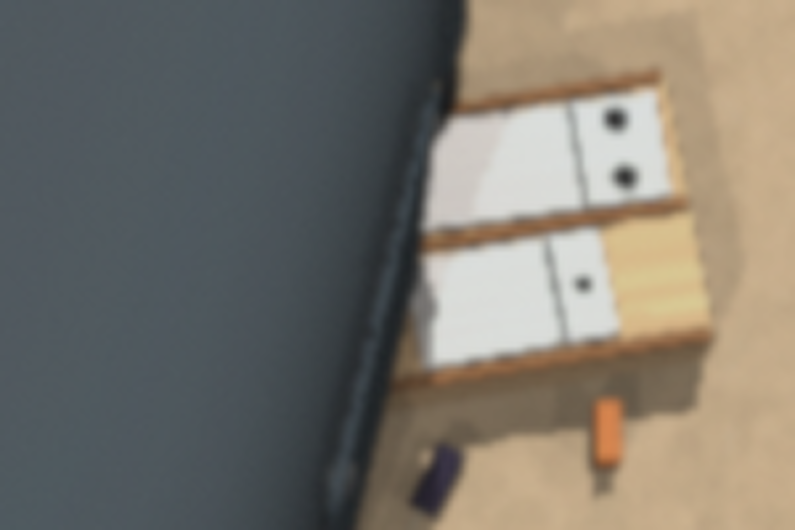

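The long line has moved to (572,104)–(587,207), about 31 mm along, with about 44 mm still to go. I'll push a further 36 mm and then measure.

Call:
arm_command(
  rows=[
    [-4,0,0,0,0,0,0],
    [-4,0,0,0,0,0,0],
    [-4,0,0,0,0,0,0],
    [-4,0,0,0,0,0,0],
    [-4,0,0,0,0,0,0],
  ],
)

```text
time: 5.4
ee_pos: [0.6129, -0.1559, 0.0478]
ee_rot: [-180.0, 0.0, 97.9]
contact_force: [-0.6, -0.1, 0.4]
width: 0.002
finger_force: 0.2
```

Call:
arm_command(
  rows=[
    [-4,0,0,0,0,0,0],
    [-4,0,0,0,0,0,0],
    [-4,0,0,0,0,0,0],
    [-4,0,0,0,0,0,0],
    [0,0,0,0,0,0,0],
  ],
)

```text
time: 5.9
ee_pos: [0.6152, -0.1721, 0.0478]
ee_rot: [-180.0, 0.0, 97.9]
contact_force: [0.4, 0.5, 1.1]
width: -0.002
finger_force: 0.0
```

```bash
cat >> h.py <<'E'
def prof(im,c,n0,s0,s1,z=.05):
    "mean grey along the lane at lateral n0, per 0.5 mm"
    S=np.arange(s0,s1,.0005); N=n0+np.linspace(-.010,.010,11)
    P=np.array([[*(n*e+s*d),z] for s in S for n in N])
    uv=proj(c,P).astype(np.float32).reshape(len(S),len(N),2)
    g=cv2.remap(cv2.cvtColor(im,cv2.COLOR_RGB2GRAY),uv[...,0],uv[...,1],cv2.INTER_CUBIC)
    return S,g.mean(1)
def line(im,c,n0,s0,s1):
    S,g=prof(im,c,n0,s0,s1); w=np.clip(np.median(g)-15-g,0,None); return (S*w).sum()/w.sum(), g.min(), np.median(g)
E
python3 - <<'E'
from h import *
s=arm.get_state(); p=s['ee_pos']; print(p, 'n',p[:2]@e,'s',p[:2]@d)
im=cams.read_camera('top'); c=cams.get_calibration('top')
im0=cv2.imread('pics/top0.png')[:,:,::-1].copy()
print('start long',line(im0,c,.584,.26,.29),'short',line(im0,c,.521,.275,.30))
print('now long',line(im,c,.584,.33,.36),'short',line(im,c,.521,.275,.30))
cr=im[140:240,195:345,::-1]
cv2.imwrite('pics/t3.png',cv2.resize(cr,None,fx=5.3,fy=5.3,interpolation=cv2.INTER_CUBIC))
E
```

```text
[ 0.61519225 -0.17208162  0.04778632] n 0.5865886239157055 s 0.2529572526456079
start long (np.float64(0.2754905552375501), np.float64(125.36363636363636), np.float64(162.45454545454547)) short (np.float64(0.2884267605633803), np.float64(124.0909090909091), np.float64(154.0))
now long (np.float64(0.3438438985736925), np.float64(171.8181818181818), np.float64(217.5909090909091)) short (np.float64(0.279382030679328), np.float64(150.36363636363637), np.float64(193.72727272727275))
```

View pics/t3.png

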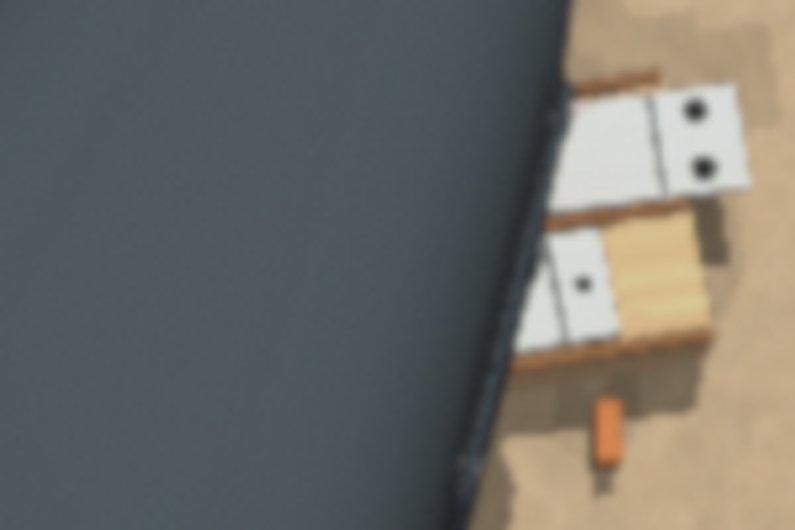

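The long line is at (651,98)–(665,190), s = 0.344 against the end at 0.352, so 8 mm remain.

Call:
arm_command(
  rows=[
    [-3,0,0,0,0,0,0],
    [-3,0,0,0,0,0,0],
    [-2,0,0,0,0,0,0],
    [0,0,0,0,0,0,0],
    [0,0,0,0,0,0,0],
  ],
)

```text
time: 6.45
ee_pos: [0.6162, -0.1795, 0.0478]
ee_rot: [-180.0, 0.0, 97.9]
contact_force: [-0.7, 0.1, -0.4]
width: -0.002
finger_force: 0.0
```

Call:
arm_command(
  rows=[
    [15,0,0,0,0,0,0],
    [20,0,-20,0,0,0,0],
    [20,0,-25,0,0,0,0],
    [10,0,0,0,0,0,0],
    [0,0,0,0,0,0,0],
  ],
)

```text
time: 6.95
ee_pos: [0.6073, -0.1131, 0.0934]
ee_rot: [179.9, 0.0, 98.1]
contact_force: [-0.5, 0.8, 0.2]
width: -0.002
finger_force: 0.0
```

```bash
python3 - <<'E'
from h import *
s=arm.get_state(); p=s['ee_pos']; print(p, 'n',p[:2]@e,'s',p[:2]@d)
im=cams.read_camera('top'); c=cams.get_calibration('top')
print('now long',line(im,c,.584,.34,.367),'short',line(im,c,.521,.275,.30))
S,g=prof(im,c,.583,.375,.405); print('front edge',S[np.argmin(np.diff(g))])
S,g=prof(im,c,.521,.33,.375,.045); print('ledge end (short lane)',list(zip(S[::4].round(4),g[::4].round())))
E
```

```text
[ 0.60726546 -0.11311139  0.0933613 ] n 0.5866345043379614 s 0.19345666797744546
now long (np.float64(0.35124014221073047), np.float64(174.0909090909091), np.float64(218.5)) short (np.float64(0.2895614228899691), np.float64(170.72727272727272), np.float64(210.95454545454544))
front edge 0.391
ledge end (short lane) [(np.float64(0.33), np.float64(194.0)), (np.float64(0.332), np.float64(194.0)), (np.float64(0.334), np.float64(194.0)), (np.float64(0.336), np.float64(194.0)), (np.float64(0.338), np.float64(194.0)), (np.float64(0.34), np.float64(194.0)), (np.float64(0.342), np.float64(194.0)), (np.float64(0.344), np.float64(194.0)), (np.float64(0.346), np.float64(194.0)), (np.float64(0.348), np.float64(194.0)), (np.float64(0.35), np.float64(193.0)), (np.float64(0.352), np.float64(185.0)), (np.float64(0.354), np.float64(165.0)), (np.float64(0.356), np.float64(141.0)), (np.float64(0.358), np.float64(131.0)), (np.float64(0.36), np.float64(129.0)), (np.float64(0.362), np.float64(128.0)), (np.float64(0.364), np.float64(127.0)), (np.float64(0.366), np.float64(125.0)), (np.float64(0.368), np.float64(124.0)), (np.float64(0.37), np.float64(126.0)), (np.float64(0.372), np.float64(134.0)), (np.float64(0.374), np.float64(150.0))]
```

Call:
arm_command(
  rows=[
    [0,-25,0,0,0,0,0],
    [0,-25,0,0,0,0,0],
    [0,-15.5,0,0,0,0,0],
    [0,0,0,0,0,0,0],
    [0,0,0,0,0,0,0],
  ],
)

```text
time: 7.5
ee_pos: [0.5425, -0.1245, 0.0924]
ee_rot: [-180.0, 0.0, 97.9]
contact_force: [0.4, -0.7, 0.0]
width: -0.001
finger_force: 0.0
```

Call:
arm_command(
  rows=[
    [0,0,20,0,0,0,0],
    [0,0,15,0,0,0,0],
    [0,0,6,0,0,0,0],
    [0,0,2,0,0,0,0],
    [0,0,2,0,0,0,0],
  ],
)

```text
time: 8.0
ee_pos: [0.543, -0.1242, 0.0479]
ee_rot: [180.0, 0.0, 97.9]
contact_force: [-0.1, -0.4, 0.1]
width: -0.005
finger_force: 0.0
```

```bash
python3 - <<'E'
from h import *
s=arm.get_state(); p=s['ee_pos']; print(p, 'n',p[:2]@e,'s',p[:2]@d,s['contact_force'])
E
```

```text
[ 0.54300064 -0.12416644  0.04790068] n 0.5214679228241805 s 0.195801439662387 [-0.07173916 -0.40885798  0.14743039]
```

Call:
arm_command(
  rows=[
    [-6,0,0,0,0,0,0],
    [-4,0,0,0,0,0,0],
    [-4,0,0,0,0,0,0],
    [-4,0,0,0,0,0,0],
    [-4,0,0,0,0,0,0],
  ],
)

```text
time: 8.5
ee_pos: [0.5456, -0.1461, 0.0481]
ee_rot: [180.0, -0.0, 97.9]
contact_force: [0.1, 2.2, 1.7]
width: -0.001
finger_force: 1.2
```

Call:
arm_command(
  rows=[
    [-4,0,0,0,0,0,0],
    [-4,0,0,0,0,0,0],
    [-4,0,0,0,0,0,0],
    [-4,0,0,0,0,0,0],
    [-4,0,0,0,0,0,0],
  ],
)

```text
time: 9.0
ee_pos: [0.5483, -0.1658, 0.048]
ee_rot: [180.0, -0.0, 97.9]
contact_force: [-0.3, 4.0, 5.1]
width: 0.0
finger_force: 2.7
```

Call:
arm_command(
  rows=[
    [-4,0,0,0,0,0,0],
    [-4,0,0,0,0,0,0],
    [-4,0,0,0,0,0,0],
    [-4,0,0,0,0,0,0],
    [-4,0,0,0,0,0,0],
  ],
)

```text
time: 9.5
ee_pos: [0.551, -0.1857, 0.0479]
ee_rot: [180.0, -0.0, 97.9]
contact_force: [-0.5, 4.2, 5.0]
width: -0.0
finger_force: 3.3
```

Call:
arm_command(
  rows=[
    [-4,0,0,0,0,0,0],
    [-4,0,0,0,0,0,0],
    [-3,0,0,0,0,0,0],
    [0,0,0,0,0,0,0],
  ],
)

```text
time: 9.9
ee_pos: [0.5526, -0.1969, 0.0479]
ee_rot: [180.0, 0.0, 97.9]
contact_force: [0.0, 2.3, 3.9]
width: 0.005
finger_force: 2.5
```

```bash
python3 - <<'E'
from h import *
s=arm.get_state(); p=s['ee_pos']; print(p, 'n',p[:2]@e,'s',p[:2]@d,s['contact_force'])
im=cams.read_camera('top'); c=cams.get_calibration('top')
print('short',line(im,c,.521,.33,.362),'long',line(im,c,.584,.34,.367))
S,g=prof(im,c,.521,.36,.385); print('front',S[np.argmin(np.diff(g))])
E
```

```text
[ 0.55260089 -0.19693427  0.0478872 ] n 0.5212317306371409 s 0.26919944236135357 [0.04897054 2.25286569 3.88331715]
short (np.float64(0.33263130642591615), np.float64(60.63636363636363), np.float64(178.36363636363637)) long (np.float64(0.3452653862414689), np.float64(60.09090909090909), np.float64(147.45454545454544))
front 0.3685
```

```bash
python3 - <<'E'
from h import *
a=cams.read_camera('top')[130:240,215:365,::-1]; b=cams.read_camera('scene')[160:250,230:345,::-1]
a=cv2.resize(a,(520,381),interpolation=cv2.INTER_CUBIC); b=cv2.resize(b,(280,219),interpolation=cv2.INTER_CUBIC)
o=np.zeros((381,800,3),np.uint8); o[:,:520]=a; o[:219,520:]=b
cv2.imwrite('pics/t4.png',o)
E
```

```text
(no output)
```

View pics/t4.png

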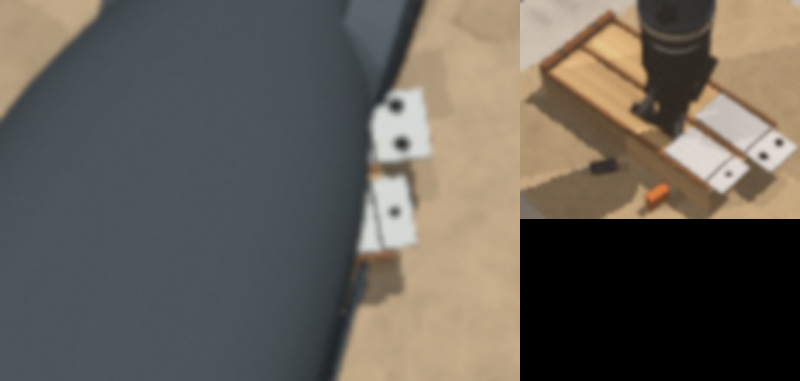

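The scene view shows both panels flat, with the fingertip behind the short one. Its line is near (377,215) in the crop, and from its front edge about 8.5 mm remain.

Call:
arm_command(
  rows=[
    [-3,0,0,0,0,0,0],
    [-3,0,0,0,0,0,0],
    [-2.5,0,0,0,0,0,0],
    [0,0,0,0,0,0,0],
    [0,0,0,0,0,0,0],
  ],
)

```text
time: 10.55
ee_pos: [0.5537, -0.2049, 0.0479]
ee_rot: [180.0, 0.0, 97.9]
contact_force: [0.1, 2.9, 4.8]
width: 0.002
finger_force: 2.8
```

Call:
arm_command(
  rows=[
    [10,0,0,0,0,0,0],
    [15,0,0,0,0,0,0],
    [20,0,-25,0,0,0,0],
    [30,0,-25,0,0,0,0],
    [40,0,0,0,0,0,0],
  ],
)

```text
time: 11.05
ee_pos: [0.5391, -0.0902, 0.1004]
ee_rot: [179.8, 0.1, 97.9]
contact_force: [0.7, 1.2, -0.3]
width: 0.002
finger_force: 0.0
```

Call:
arm_command(
  rows=[
    [40,0,0,0,0,0,0],
    [40,0,0,0,0,0,0],
    [40,0,0,0,0,0,0],
    [40,0,0,0,0,0,0],
    [0,0,0,0,0,0,0],
  ],
)

```text
time: 11.55
ee_pos: [0.5141, 0.0721, 0.0976]
ee_rot: [-180.0, -0.0, 98.2]
contact_force: [0.2, -0.4, -0.2]
width: 0.001
finger_force: 0.0
```

```bash
python3 - <<'E'
from h import *
im=cams.read_camera('top'); c=cams.get_calibration('top')
print('short',line(im,c,.521,.34,.367),'long',line(im,c,.584,.34,.367))
for n,a in ((.521,.36),(.583,.375)):
    S,g=prof(im,c,n,a,a+.03); print('front',S[np.argmin(np.diff(g))])
a=im[130:240,195:345,::-1]; a=cv2.resize(a,(795,583),interpolation=cv2.INTER_CUBIC)
cv2.imwrite('pics/t5.png',a)
E
```

```text
short (np.float64(0.3568210284401035), np.float64(156.27272727272728), np.float64(188.86363636363637)) long (np.float64(0.35118210023866353), np.float64(155.1818181818182), np.float64(196.5))
front 0.3765
front 0.391
```

View pics/t5.png

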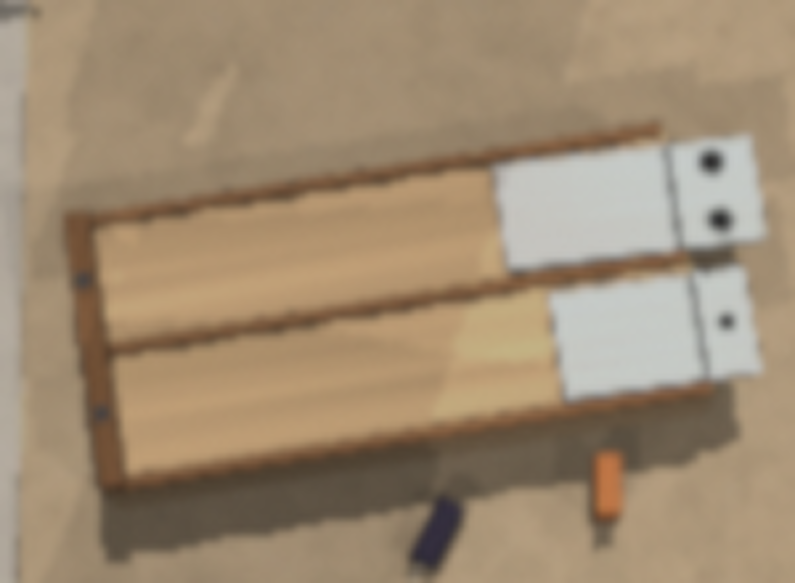

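The final view shows both panels flat and straight. The lines are at (674,197) and (699,325), on the strip ends to within about 2–3 mm, and the relay and capacitor have not moved. Handing in.

```bash
python3 -c "
from cell import workorder
print(workorder.finish_job())"
```

```text
the job is handed in; nothing more can be done
None
```

Both panels were pushed until their scribed lines measured within about 3 mm of the ledge's open end (8 mm allowed), lying flat with the arm clear, and the job is handed in at about 12 s; no verdict was returned.

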